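Unlock the parts carousel and hold its index plunger out

ROBOT

A 7-joint arm with a two-finger parallel gripper is mounted at the origin on the work surface. World frame = base frame: x ahead of the robot, y to its left, z up, the work surface at z = 0. Lengths are in m, angles in rad, forces in N, time in s.
With the tool pointing down it reaches from about 0.4 to 0.875 m from the base axis. Payload 19.3 kg.
Tool frame: the origin (TCP) lies at the very end of the fingers, on their centre line; the grasp point (between the pads) lies 19 mm behind it; z points along the fingers, y is the direction in which the jaws open and shut (so a half turn about z gives the same grasp; the last joint's range is limited). The gripper opens to 85 mm and grips with 20 to 120 N. Pads are 22 mm wide; open, the fingers measure 114 mm over their backs; the gripper's body (76 mm by 85 mm) begins 54 mm behind the grasp point. The pads swing forward as they close: fully open they stand 13 mm farther back than shut.
Start: joints at [-1.207, 0.521, -0.036, 1.599, 0.021, 1.021, -0.113], TCP at [0.263, 0.567, 0.205] pointing down, gripper open.
Joint ranges: [-2.91, 2.91], [-0.3, 2.13], [-1.5, 1.42], [0.17, 2.43], [-1.26, 4.41], [0.16, 1.93], [-2.52, 2.52]. Speed limits (rad/s): [1.89, 1.89, 2.39, 2.39, 3.01, 3.01, 3.01].

INTERFACE

Orientations are given as [roll, pitch, yaw] about the fixed x, y, z axes, in that order (R = Rz(yaw) Ry(pitch) Rx(roll)).
In Python, from workcell import bot, viewer gives the robot as it stands.
- The arm moves only by the shell command python3 -m creep 'ROWS' [FORCE]. ROWS is JSON, a list of rows, each an object of numbers: "rx", "ry", "rz": the turn, a rotation vector about the tool's x, y, z in degrees; "tx", "ty", "tz": the shift along the tool's x, y, z in mm; "hand": the closure, from -1 (fully open) to 1 (shut), so that 0 is half open. In form: [{"rx": .., "ry": .., "rz": .., "tx": .., "ty": .., "tz": .., "hand": ..}, ...]. A call has 1 to 8 rows; each row is the pose to reach, as a shift and turn from the pose commanded when the call began, along the tool's axes at that moment; what a row does not reach only later rows make up. A row lasts 1/10 s, in which the tool goes at most 50 mm and 8.59 degrees, less where a joint would pass 70% of its speed; a pose out of reach is approached as far as the arm can. A call with a gripper value outside its range is refused whole. The fingers move at their own pace and stop on an object; FORCE is the grip in N (left out, the last holds). Time passes only in rows, so rows that repeat a pose let the fingers close. It gives the time, the measured TCP pose, the force and the opening at its end, in the units of the state.
- bot.observe(): the state, without advancing time (a new reading comes with each control period).
- viewer.grab_frame(name): name is "side" or "top"; returns a dict with "pixels" (400x640x3 uint8, blue, green, red), "vertical_fov" (degrees; the focal length in pixels is half the picture's height over the tangent of half this angle, whatever the lens; pixels are square), "cx", "cy" (the principal point, pixels), "rvec" (rotation vector, rad) and "tvec" (3), from world to camera coordinates, as OpenCV has them. Camera axes: x right, y down, z forward; pixel columns grow to the right and rows downward; lengths in m; the calibration is good to about 2 mm. A picture is of the moment at which its call begins. There is no depth.
- bot.job_done(): hands the job in, once; it reports no verdict.
Trained networks look in a picture, given as the dict that the camera call returned (one of the last four; its "shot" number tells which), for a name from the list of things; names that differ only in an ending like _2 or _b are one class to them, and where a whole thing is asked for, a point or a joint stands for the part that bears it (a point fixed in the world has none). Each returns a list of dicts, best first, with "score" (0 to 1); they miss things now and then, are a little off and sometimes report something else, mostly with a low value. They report only what shows in the picture. A call takes as long as a camera call.
- viewer.outline_of(target, picture): "mask" (400x640 bool, what is visible of it) and "bbox" ([left, top, right, bottom] in pixels, round what is visible of it).
The state is a dict: "clock": time; "qpos": joint angles; "qd": joint speeds; "joint_efforts": joint torques, N m; "position": TCP position; "tool_rot": TCP orientation; "force": force on the tool from outside, world axes, zero at the start; "moment": the same for the moment, N m; "grip_width": finger opening in m.
Only numpy, scipy, OpenCV 4.12 (cv2) and the standard library are available. Lean on these libraries where they do the work, as an engineer would, in place of code of your own. Each camera call takes 0.05 s, during which the arm holds its last target.

TASK

The turntable carrying four blue parts bins is locked by an upright spring plunger with a black T-handle. Turn the handle until its yellow end points at the yellow tongue on the side of the grey block below it, which frees the plunger, then pull it straight up to its stop and keep holding it there with the yellow end over the tongue, so that a colleague can turn the carousel: finish while gripping the pulled handle, do not let go. Do not turn the carousel yourself, and leave everything else on the bench where it is.

Things in the scene. Friction and masses are not known exactly. Their poses are not given: they have to be found in the camera images.
- stand: fixed grey stand of the carousel. Origin on the table right under the plunger's upright axis; z up, x from the plunger to the carousel's centre (150 mm away). Grey block around the axis: 56 mm along x, 64 mm along y, top face 114 mm above the table, with a 13 mm wide slot across the top along y; on the -x side it stands on a post out to x = -48 mm, no higher than 100 mm.
- mark (a point): yellow mark: a flat tongue 22 mm wide that sticks out 20 mm from the -y side of the grey block, at the slot's end, with two small yellow patches beside the slot above it. This point is on the tongue's top, 42 mm from the plunger's axis, 98 mm above the table.
- handle: T-handle of the plunger: a bar 64 mm long, 12 mm thick, 22 mm high, black with one yellow end (16 mm). Origin at the bar's centre, on the plunger's axis, 145 mm above the table while the pin is seated; x along the bar to the yellow end, z up. The stem under it is 10 mm thick. The bar's underside is 20 mm above the block, so it can be gripped across its thickness from above.
- lock (a joint): turn of the handle about its vertical axis, rad: 0 = yellow end exactly at the mark, positive = turned anticlockwise seen from above; range -0.3 to 1.6, starts at 0.6 to 1.4. Light friction (0.05 N m), stays where it is left. A cross pin under the block's top blocks the pull (after 2 mm) unless the handle is within about 0.2 of 0.
- plunger (a joint): lift of the plunger, m: 0 = pin seated 10 mm deep in the carousel's hole, 0.024 = pulled up to its stop, pin well clear. A spring pulls it down: 4 N at the bottom, 9 N at the stop, plus 1.5 N weight; it snaps back if let go. A compliant arm sags a few mm under this pull: check the lift and pull on until it meets the stop.
- carousel (a joint): turn of the carousel about its vertical axis, rad, 0 at the start; locked by the pin, stiff but free once the pin is out. Aluminium disc 330 mm across, top 58 mm above the table, carrying four blue bins with their tops 108 mm above the table; the nearest bin is 62 mm from the plunger's axis. The bins stand in a square of 176 mm about the centre.
- collar: loose steel shaft collar, 70 mm across, 18 mm high, near the plunger; leave alone. Origin at the centre of its underside
- mount: loose black rubber buffer with a stud, 52 mm across, 44 mm high, near the plunger; leave alone. Origin at the centre of its underside
- bracket: loose steel angle bracket, 90 x 40 mm, 54 mm high; leave alone. Origin at the centre of its underside
- carton: loose cardboard carton 120 x 85 x 65 mm; leave alone. Origin at the centre of its underside
- small_bin: loose blue picking bin 150 x 100 x 75 mm; leave alone. Origin at the centre of its underside
- wrench: loose open-ended wrench, 170 mm long, lying flat; leave alone. Origin at the centre of its underside

How it is judged:
On the way, in this order (a step that is already met when the one before it is completed fails the run):
1. the handle is turned so that its yellow end faces the mark (value of joint lock between -0.25 and 0.25 rad), for 0.1 s.
2. the plunger is pulled up to its stop, clear of its hole (value of joint plunger above 0.02 m and value of joint lock between -0.3 and 0.3 rad), for 0.3 s.
At the end, for the whole second after the job is handed in: Program over and arm still: the fingers still grip the handle, the plunger is lifted at least 20 mm of its 24 mm, the yellow end is within 0.3 rad of the mark, and the carousel is within 0.15 rad of where it was (all of step 2 and contact force between the fingers and handle above 2 N and value of joint carousel between -0.15 and 0.15 rad); the arm keeps its last pose, push and grip.
It fails at once if the carousel is turned (more than 0.15 rad) (not (value of joint carousel between -0.15 and 0.15 rad)).
It fails at once if something else on the bench is disturbed (moved more than 20 mm) (distance of any of collar, mount, bracket, carton, small_bin, wrench from where it was at the start of the episode above 0.02 m).
It also fails if it takes over 38 s, if anything falls off the work surface, if the arm or the gripper's body presses on something with over 40 N, if the wrist force passes 120 N, or if a joint passes its speed limit or range.

## Working session

There is one attempt and no reset: what is moved stays moved. The work goes in short steps, Python scripts to look and compute and a shell command to move; the robot and the scene stay as the last step left them, time stands still between calls to the robot, and variables do not carry over. Pictures are saved under pics/ and viewed, and the job is handed in when it is done.

```bash
mkdir -p pics; ls; python3 - <<'E'
from workcell import bot, viewer
import cv2
s=bot.observe(); print(s)
for n in("side","top"):
    f=viewer.grab_frame(n); cv2.imwrite(f"pics/{n}0.png",f["pixels"]); print({k:v for k,v in f.items() if k!="pixels"})
    for t in("handle","mark","stand"):
        try:
            for o in viewer.outline_of(t,f)[:2]: print(n,t,o["score"],o["bbox"])
        except Exception as e: print(t,e)
E
```

```text
pics
{'clock': 0.0, 'qpos': array([-1.20718795,  0.52205603, -0.03633224,  1.60002026,  0.02119057,
        1.02107116, -0.11281498]), 'qd': array([-0.00181988, -0.00203052,  0.00197303,  0.00032883,  0.00041634,
       -0.00104348, -0.00050089]), 'joint_efforts': array([ 3.66103659e-04, -9.27082586e+01,  1.97997272e+00, -3.69923115e+01,
        1.79110043e-02,  8.17118911e-03,  4.24812424e-05]), 'position': array([0.26257988, 0.56675523, 0.20489511]), 'tool_rot': array([-3.14042470e+00,  7.25850316e-05,  2.70775886e+00]), 'force': array([-0.15723916,  0.65924411,  0.24310049]), 'moment': array([ 0.03271417,  0.02968267, -0.02691248]), 'grip_width': 0.08557214984254245}
{'vertical_fov': 52.808727107740374, 'cx': 319.0135804553549, 'cy': 197.56873661700163, 'rvec': array([ 2.05919564, -0.54586923,  0.27771511]), 'tvec': array([-0.45387876,  0.21832682,  0.89449468]), 'shot': 1}
side mark 0.73 [295.4, 157.9, 425.6, 235.0]
side stand 0.74 [297.3, 156.5, 425.7, 234.3]
{'vertical_fov': 55.40353524349699, 'cx': 322.67885967879795, 'cy': 202.5732902860733, 'rvec': array([ 2.17433579, -2.11018994,  0.21676243]), 'tvec': array([-0.03854109,  0.53077031,  1.31613029]), 'shot': 2}
top handle 0.53 [298.3, 190.4, 309.5, 203.2]
top mark 0.55 [262.8, 117.2, 355.5, 213.7]
top stand 0.94 [263.6, 115.9, 353.8, 219.6]
```

View pics/side0.png

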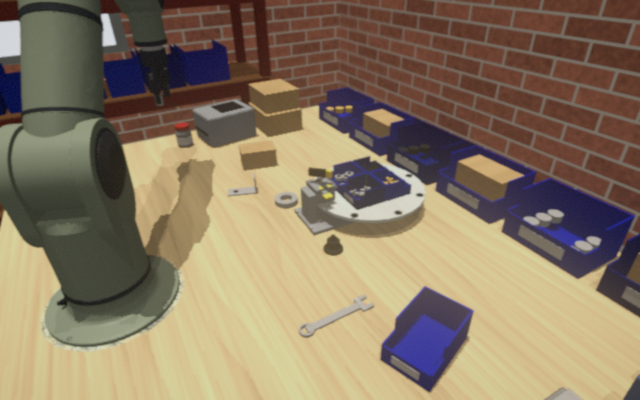

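View pics/top0.png

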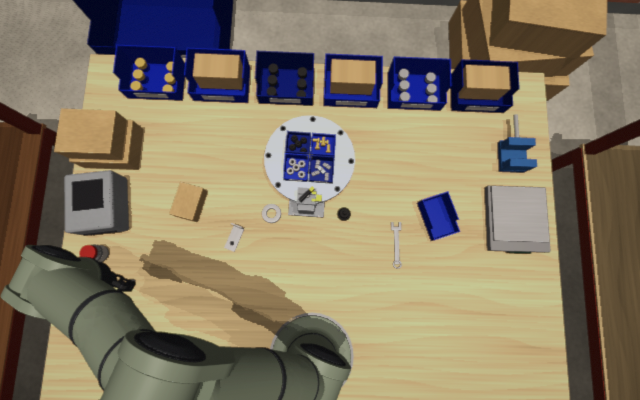

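```bash
python3 - <<'E'
import cv2
a=cv2.imread("pics/side0.png")[70:220,270:450]; cv2.imwrite("pics/side0z.png",cv2.resize(a,None,fx=4,fy=4,interpolation=2))
a=cv2.imread("pics/top0.png")[110:250,240:400]; cv2.imwrite("pics/top0z.png",cv2.resize(a,None,fx=4,fy=4,interpolation=2))
E
```

```text
(no output)
```

View pics/side0z.png

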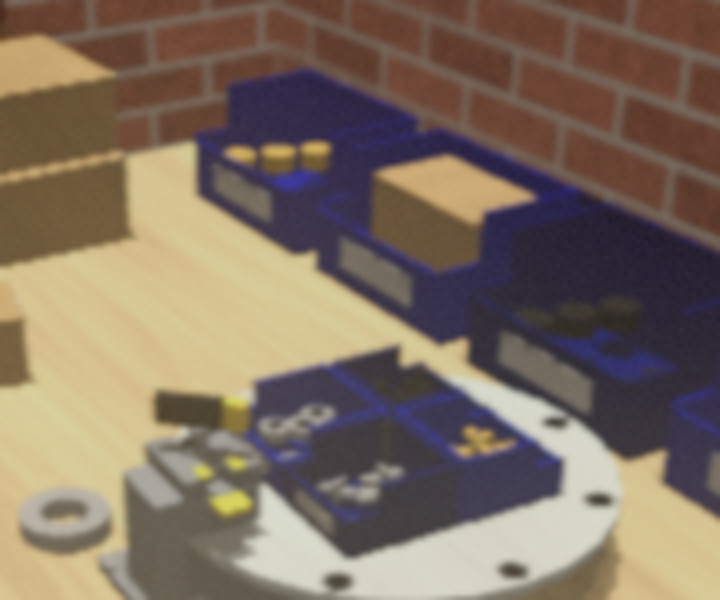

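View pics/top0z.png

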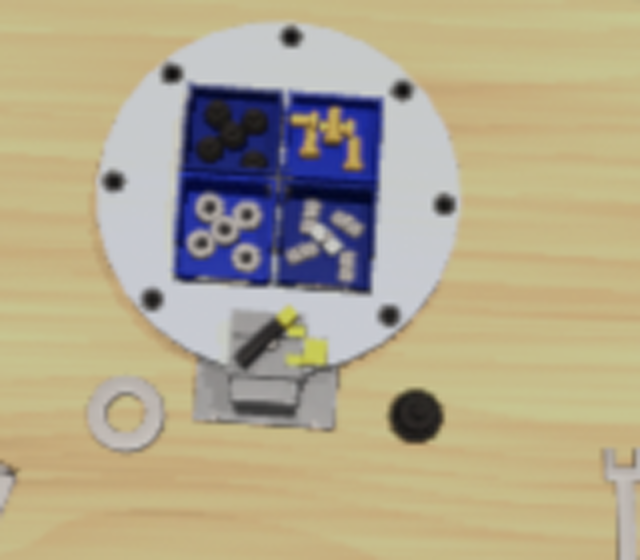

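The top view shows the handle centre near pixel (306,194), with its yellow end up-right at about (312,188). The tongue is near (318,198) and the disc is centred near (309,159). Next I convert these to positions.

```bash
cat > h.py <<'E'
import numpy as np,cv2
from workcell import bot, viewer
def cam(f):
    fl=200/np.tan(np.radians(f["vertical_fov"]/2)); K=np.array([[fl,0,f["cx"]],[0,fl,f["cy"]],[0,0,1.]])
    R=cv2.Rodrigues(np.array(f["rvec"]))[0]; return K,R,np.array(f["tvec"]).ravel()
def onz(f,u,v,z):
    K,R,t=cam(f); d=R.T@np.linalg.inv(K)@[u,v,1]; c=-R.T@t; return c+d*(z-c[2])/d[2]
def proj(f,P):
    K,R,t=cam(f); p=(np.atleast_2d(P)@R.T+t)@K.T; return p[:,:2]/p[:,2:]
E
python3 - <<'E'
from h import *
f=viewer.grab_frame("top"); s=viewer.grab_frame("side")
z4=lambda x,y:((x+.5)/4-.5+240,(y+.5)/4-.5+110)
zs=lambda x,y:((x+.5)/4-.5+270,(y+.5)/4-.5+70)
img=f["pixels"].astype(int)
# yellow pixels & black in handle area
hsv=cv2.cvtColor(f["pixels"],cv2.COLOR_BGR2HSV)
for (x,y,z,n) in [(244,360,.156,'black end'),(289,313,.156,'yellow end'),(315,351,.098,'tongue'),(284,181,.108,'bins centre')]:
    print(n,onz(f,*z4(x,y),z)[:2])
for (x,y,z,n) in [(230,502,.098,'tongue'),]: print('side',n,onz(s,*zs(x,y),z)[:2])
m=np.zeros((400,640),np.uint8)
m[(hsv[...,1]<45)&(hsv[...,2]>150)]=255; m[:, :255]=0;m[:,365:]=0;m[:110]=0;m[197:]=0
c=max(cv2.findContours(m,0,1)[0],key=cv2.contourArea)
pts=cv2.convexHull(c)[:,0].astype(float); W=np.array([onz(f,u,v,.058)[:2] for u,v in pts])
A=np.c_[2*W,np.ones(len(W))]; q=np.linalg.lstsq(A,(W**2).sum(1),rcond=None)[0]; print('disc',q[:2],np.sqrt(q[2]+q[:2]@q[:2]))
E
```

```text
black end [0.51987918 0.05282852]
yellow end [0.56057595 0.0171699 ]
tongue [ 0.5403682  -0.00601431]
bins centre [0.68841335 0.02556319]
side tongue [ 0.54082788 -0.00896446]
disc [0.69195955 0.0304383 ] 0.16470561110468276
```

```bash
cat >> h.py <<'E'
def overlay(f,c,yaw,zc,lift,name,syaw,roi,k=5):
    im=cv2.resize(f["pixels"][roi[1]:roi[3],roi[0]:roi[2]],None,fx=k,fy=k,interpolation=2)
    def poly(P,col):
        p=(proj(f,P)-[roi[0],roi[1]]+.5)*k-.5
        cv2.polylines(im,[p.astype(np.int32)],True,col,1)
    def tr(L,a): 
        R=np.array([[np.cos(a),-np.sin(a)],[np.sin(a),np.cos(a)]]); L=np.array(L,float); L[:,:2]=L[:,:2]@R.T+c; return L
    for z in(.134+lift,.156+lift): poly(tr([[-.032,-.006,z],[.032,-.006,z],[.032,.006,z],[-.032,.006,z]],yaw),(0,0,255))
    poly(tr([[.016,-.006,.156+lift],[.016,.006,.156+lift]],yaw),(0,0,255))
    poly(tr([[-.011,-.052,.098],[.011,-.052,.098],[.011,-.032,.098],[-.011,-.032,.098]],syaw),(0,255,0))
    poly(tr([[-.028,-.032,.114],[.028,-.032,.114],[.028,.032,.114],[-.028,.032,.114]],syaw),(255,255,0))
    t=np.linspace(0,6.28,60); poly(tr(np.c_[.15+.165*np.cos(t),.165*np.sin(t),0*t+.058],syaw),(255,0,255))
    cv2.imwrite(name,im)
E
python3 - <<'E'
from h import *
c=[.540,.035]
f=viewer.grab_frame("top"); s=viewer.grab_frame("side")
overlay(f,c,-.72,0,0,"pics/ot.png",-.02,(255,110,375,220),6)
overlay(s,c,-.72,0,0,"pics/os.png",-.02,(285,140,405,230),6)
E
```

```text
(no output)
```

View pics/ot.png

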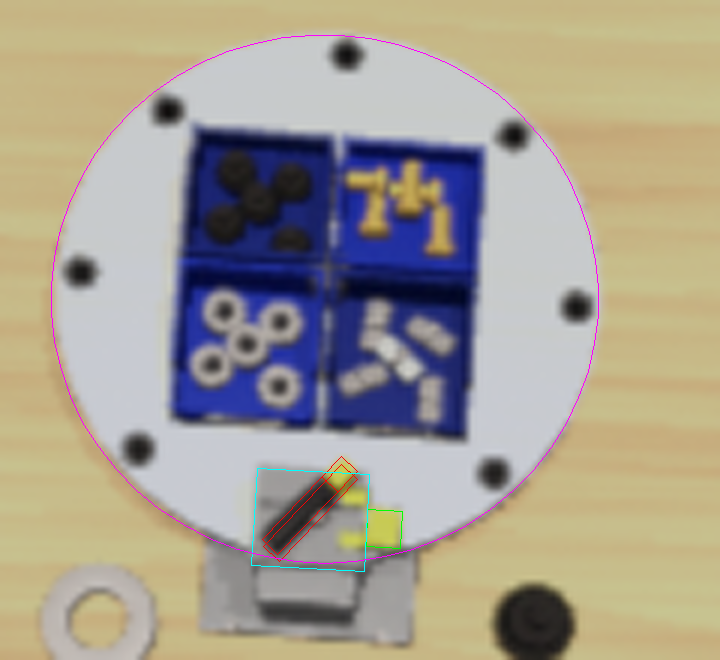

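View pics/os.png

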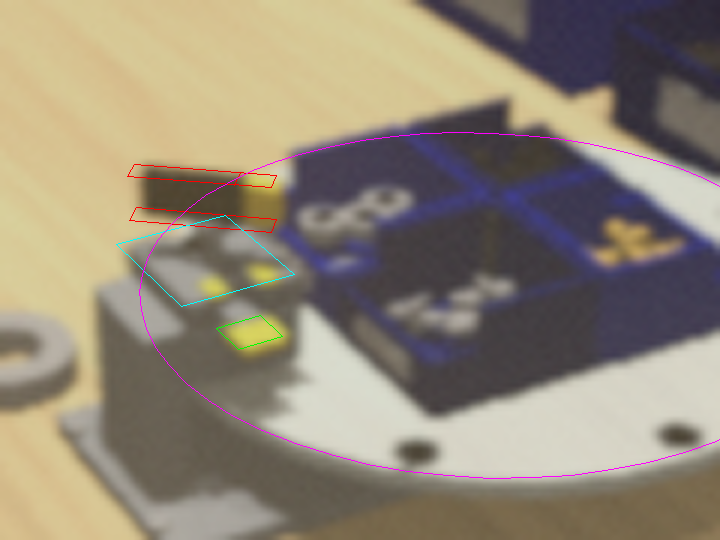

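```bash
python3 -m creep '[{"tx":-476,"ty":-367,"rz":16.5,"hand":0},{"tx":-476,"ty":-367,"rz":16.5,"hand":0},{"tx":-476,"ty":-367,"rz":16.5,"hand":0},{"tx":-476,"ty":-367,"rz":16.5,"hand":0},{"tx":-476,"ty":-367,"rz":16.5,"hand":0},{"tx":-476,"ty":-367,"rz":16.5,"hand":0},{"tx":-476,"ty":-367,"rz":16.5,"hand":0},{"tx":-476,"ty":-367,"rz":16.5,"hand":0}]' 60
cat >> h.py <<'E'
from scipy.spatial.transform import Rotation as Ro
def rel(x,y,z,yaw):
    s=bot.observe(); R=Ro.from_euler('xyz',s["tool_rot"]); T=Ro.from_euler('xyz',[np.pi,0,yaw])
    print(s["clock"],s["position"],s["tool_rot"],s["grip_width"],'F',s["force"].round(1),'q',s["qpos"].round(2))
    print('shift mm',(R.inv().apply(np.array([x,y,z])-s["position"])*1e3).round(1),'rot',np.degrees((R.inv()*T).as_rotvec()).round(1))
E
python3 -c "
from h import *
rel(.540,.034,.205,2.42)"
```

```text
0.6 [0.26271537 0.56709995 0.2054878 ] [-3.14157788e+00  1.82197352e-05  2.70776124e+00] 0.08552089989202966 F [-0.1  0.  -0.3] q [-1.21  0.52 -0.04  1.6   0.02  1.02 -0.11]
shift mm [-475.7 -367.2    0.5] rot [-0.   0.  16.5]schema error: expected keys rx, ry, rz, tx, ty, tz, hand
```

All keys are required in every row.

```bash
python3 -m creep '[{"rx":0,"ry":0,"rz":16.5,"tx":-476,"ty":-367,"tz":0,"hand":0},{"rx":0,"ry":0,"rz":16.5,"tx":-476,"ty":-367,"tz":0,"hand":0},{"rx":0,"ry":0,"rz":16.5,"tx":-476,"ty":-367,"tz":0,"hand":0},{"rx":0,"ry":0,"rz":16.5,"tx":-476,"ty":-367,"tz":0,"hand":0},{"rx":0,"ry":0,"rz":16.5,"tx":-476,"ty":-367,"tz":0,"hand":0},{"rx":0,"ry":0,"rz":16.5,"tx":-476,"ty":-367,"tz":0,"hand":0},{"rx":0,"ry":0,"rz":16.5,"tx":-476,"ty":-367,"tz":0,"hand":0},{"rx":0,"ry":0,"rz":16.5,"tx":-476,"ty":-367,"tz":0,"hand":0}]' 60
python3 -c "
from h import *
rel(.540,.034,.205,2.42)"
```

```text
clock: 1.4
position: [0.4481, 0.2105, 0.2058]
tool_rot: [3.141, 0.0, 2.42]
force: [0.3, 0.9, -0.5]
grip_width: 0.0427
1.4 [0.44813634 0.21049506 0.20579965] [3.14091826e+00 1.23819704e-04 2.41997894e+00] 0.04268649424490564 F [ 0.3  0.9 -0.5] q [-0.66  0.32  0.13  1.94 -0.05  0.89  0.34]
shift mm [-185.6  -71.8    0.8] rot [ 0.  0. -0.]
```

```bash
python3 -m creep '[{"rx":0,"ry":0,"rz":0,"tx":-170,"ty":-62,"tz":0,"hand":0},{"rx":0,"ry":0,"rz":0,"tx":-170,"ty":-62,"tz":0,"hand":0},{"rx":0,"ry":0,"rz":0,"tx":-170,"ty":-62,"tz":0,"hand":0},{"rx":0,"ry":0,"rz":0,"tx":-170,"ty":-62,"tz":0,"hand":0},{"rx":0,"ry":0,"rz":0,"tx":-170,"ty":-62,"tz":0,"hand":0},{"rx":0,"ry":0,"rz":0,"tx":-170,"ty":-62,"tz":0,"hand":0},{"rx":0,"ry":0,"rz":0,"tx":-170,"ty":-62,"tz":0,"hand":0},{"rx":0,"ry":0,"rz":0,"tx":-170,"ty":-62,"tz":0,"hand":0}]' 60
python3 - <<'E'
from h import *
rel(.540,.034,.205,2.42)
f=viewer.grab_frame("top"); s=viewer.grab_frame("side")
overlay(f,[.54,.034],-.72,0,0,"pics/ot1.png",-.04,(255,110,375,220),6)
overlay(s,[.54,.034],-.72,0,0,"pics/os1.png",-.04,(255,90,385,190),6)
E
```

```text
clock: 2.2
position: [0.5338, 0.0547, 0.2056]
tool_rot: [3.141, -0.0, 2.422]
force: [-0.6, -0.4, 0.6]
grip_width: 0.0426
2.2 [0.53378985 0.05465095 0.20557748] [ 3.14135664e+00 -2.56779830e-04  2.42157361e+00] 0.042574633879160134 F [-0.6 -0.4  0.6] q [-0.36  0.39  0.19  1.84 -0.09  0.92  0.73]
shift mm [-18.3 -11.4   0.6] rot [ 0.  -0.   0.1]
```

View pics/ot1.png

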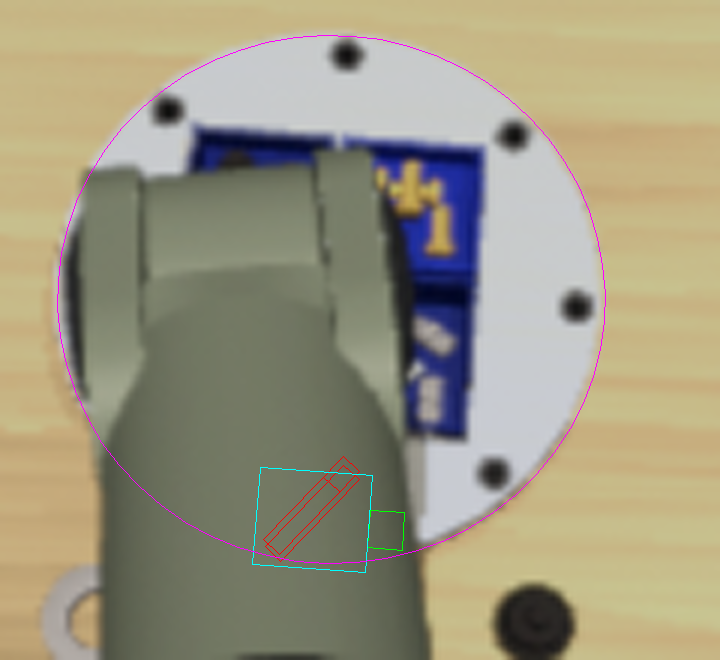

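View pics/os1.png

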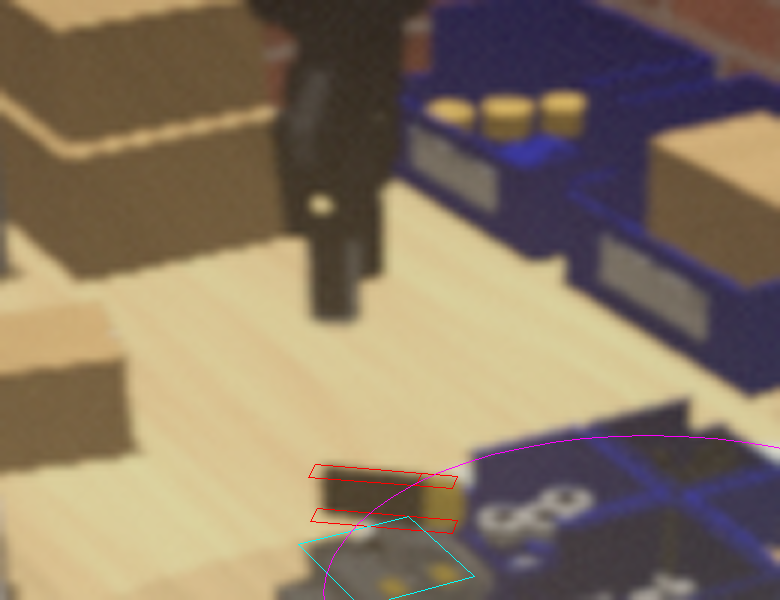

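```bash
python3 -m creep '[{"rx":0,"ry":0,"rz":0,"tx":0,"ty":0,"tz":0,"hand":0},{"rx":0,"ry":0,"rz":0,"tx":0,"ty":0,"tz":0,"hand":0}]' 60
python3 - <<'E'
from h import *
rel(.540,.034,.205,2.42)
s=viewer.grab_frame("side")
K,R,t=cam(s); print(R[0],R[1])
p=bot.observe()["position"]
roi=(255,90,385,190);k=6
im=cv2.resize(s["pixels"][90:190,255:385],None,fx=6,fy=6,interpolation=2)
for dz in (0,.02,.04,.06):
    q=(proj(s,p+[0,0,dz])[0]-[255,90]+.5)*6-.5; cv2.circle(im,tuple(int(v) for v in q),3,(0,0,255),-1); print(q)
cv2.imwrite("pics/s2.png",im)
E
```

```text
clock: 2.5
position: [0.5341, 0.0537, 0.2055]
tool_rot: [3.142, 0.0, 2.42]
force: [-0.1, -0.1, 0.1]
grip_width: 0.0424
2.5 [0.53405826 0.05374514 0.20554701] [3.14153158e+00 2.79692912e-05 2.42023320e+00] 0.04242889162761071 F [-0.1 -0.1  0.1] q [-0.36  0.39  0.19  1.84 -0.09  0.92  0.73]
shift mm [-17.5 -10.9   0.5] rot [0. 0. 0.]
[ 0.8743567  -0.48481515 -0.02132231] [-0.26821051 -0.44616248 -0.85381624]
[346.56871303 360.02375633]
[345.16873349 317.19317074]
[343.74028527 273.49162193]
[342.28249107 228.89227036]
```

View pics/s2.png

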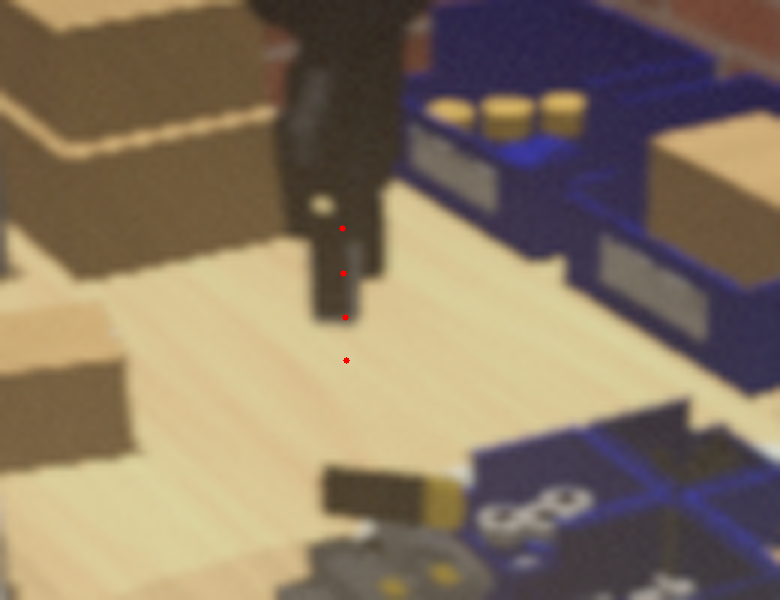

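```bash
python3 -m creep '[{"rx":0,"ry":0,"rz":0,"tx":-19.2,"ty":-10.7,"tz":0,"hand":0},{"rx":0,"ry":0,"rz":0,"tx":-19.2,"ty":-10.7,"tz":30,"hand":0},{"rx":0,"ry":0,"rz":0,"tx":-19.2,"ty":-10.7,"tz":30,"hand":0},{"rx":0,"ry":0,"rz":0,"tx":-19.2,"ty":-10.7,"tz":30,"hand":0}]' 60
cat >> h.py <<'E'
def side(name,x0=285,y0=110,w=110,h=90,k=7):
    s=viewer.grab_frame("side"); im=cv2.resize(s["pixels"][y0:y0+h,x0:x0+w],None,fx=k,fy=k,interpolation=2)
    p=bot.observe()["position"]
    for dz in (0,.02,.04):
        q=(proj(s,p+[0,0,dz])[0]-[x0,y0]+.5)*k-.5; cv2.circle(im,tuple(int(v) for v in q),2,(0,0,255),-1)
    cv2.imwrite(name,im)
E
python3 - <<'E'
from h import *
rel(.5415,.033,.128,2.42)
side("pics/s3.png")
E
```

```text
clock: 2.95
position: [0.5412, 0.033, 0.1757]
tool_rot: [-3.141, -0.001, 2.42]
force: [-0.5, 0.2, -0.6]
grip_width: 0.0425
2.95 [0.54120803 0.0329879  0.17569807] [-3.14080430e+00 -7.41126995e-04  2.42003357e+00] 0.04251645945894217 F [-0.5  0.2 -0.6] q [-0.31  0.43  0.19  1.86 -0.1   0.86  0.78]
shift mm [-0.2  0.2 47.7] rot [-0. -0.  0.]
```

View pics/s3.png

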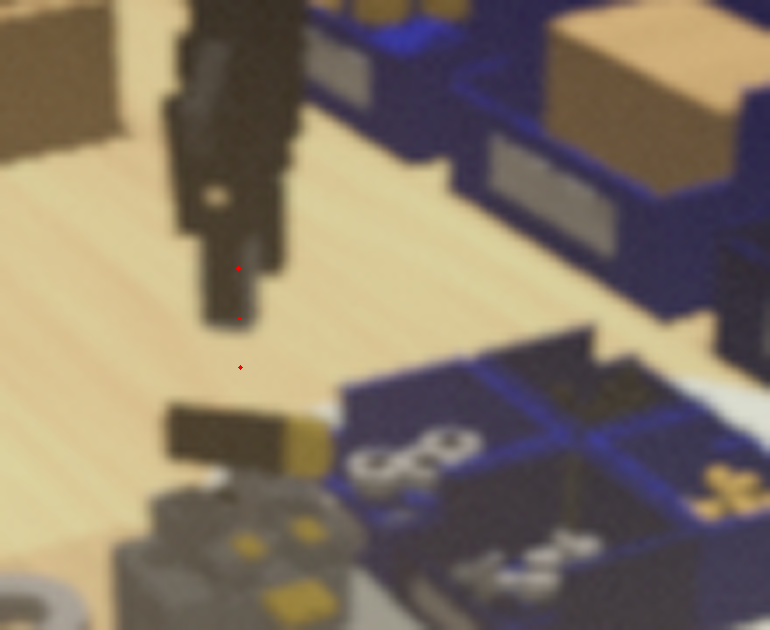

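```bash
python3 -m creep '[{"rx":0,"ry":0,"rz":0,"tx":0,"ty":0,"tz":20,"hand":0},{"rx":0,"ry":0,"rz":0,"tx":0,"ty":0,"tz":40,"hand":0},{"rx":0,"ry":0,"rz":0,"tx":0,"ty":0,"tz":46,"hand":0},{"rx":0,"ry":0,"rz":0,"tx":0,"ty":0,"tz":46,"hand":0},{"rx":0,"ry":0,"rz":0,"tx":0,"ty":0,"tz":46,"hand":0}]' 60
python3 - <<'E'
from h import *
rel(.5415,.033,.128,2.42)
side("pics/s4.png")
E
```

```text
clock: 3.5
position: [0.542, 0.0329, 0.1306]
tool_rot: [3.141, 0.001, 2.42]
force: [0.1, -0.5, -0.1]
grip_width: 0.0427
3.5 [0.54197622 0.03287834 0.13057232] [3.14075553e+00 6.81821378e-04 2.41987795e+00] 0.04268373846895075 F [ 0.1 -0.5 -0.1] q [-0.3   0.5   0.17  1.9  -0.12  0.76  0.79]
shift mm [ 0.4 -0.2  2.6] rot [ 0.  0. -0.]
```

View pics/s4.png

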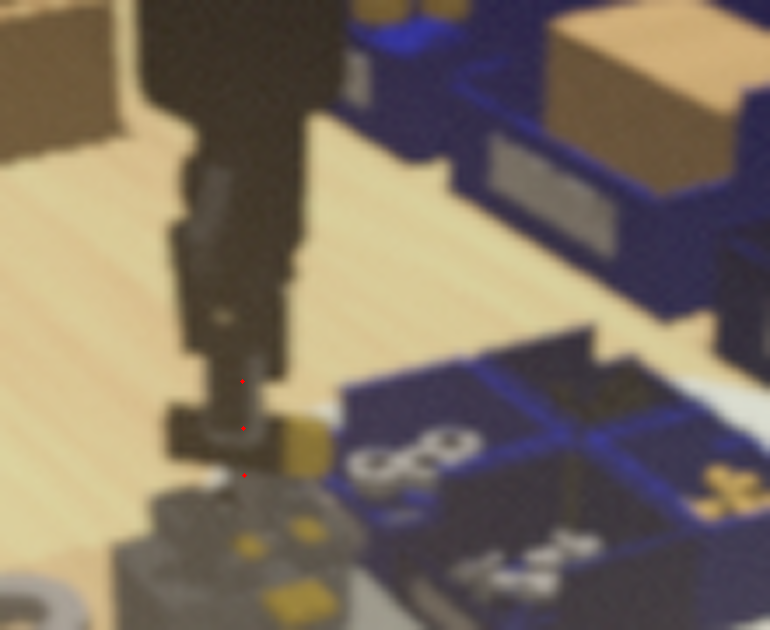

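```bash
python3 -m creep '[{"rx":0,"ry":0,"rz":0,"tx":0,"ty":0,"tz":0,"hand":0.4},{"rx":0,"ry":0,"rz":0,"tx":0,"ty":0,"tz":0,"hand":0.4},{"rx":0,"ry":0,"rz":0,"tx":0,"ty":0,"tz":0,"hand":0.4}]' 60
python3 - <<'E'
from h import *
rel(.5415,.033,.128,2.42)
side("pics/s5.png")
E
```

```text
clock: 3.85
position: [0.5416, 0.0328, 0.1298]
tool_rot: [3.141, 0.0, 2.42]
force: [0.3, -0.4, 0.1]
grip_width: 0.0256
3.85 [0.54158738 0.03277852 0.12980713] [3.1412548e+00 2.5042531e-04 2.4197758e+00] 0.025619989586480537 F [ 0.3 -0.4  0.1] q [-0.3   0.5   0.17  1.9  -0.12  0.76  0.79]
shift mm [0.2 0.1 1.8] rot [ 0.  0. -0.]
```

View pics/s5.png

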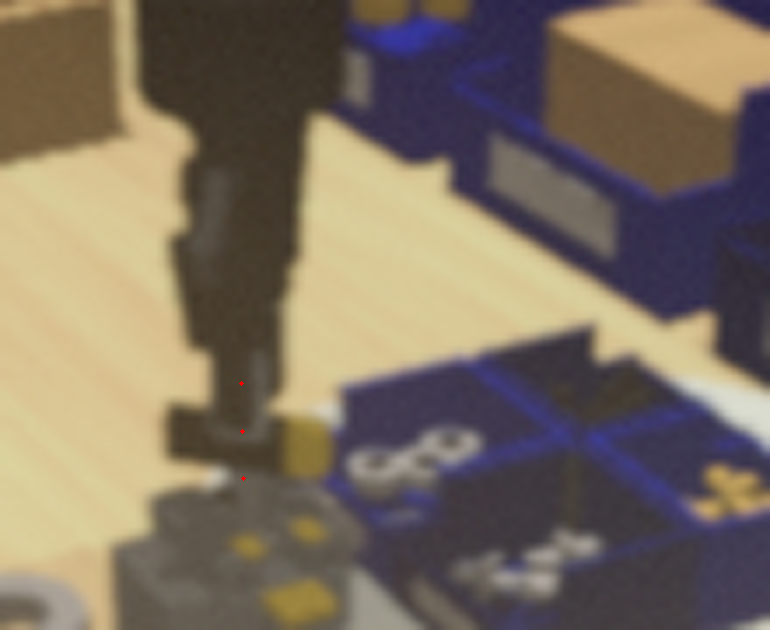

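```bash
python3 -m creep '[{"rx":0,"ry":0,"rz":0,"tx":0,"ty":0,"tz":6,"hand":0.4},{"rx":0,"ry":0,"rz":0,"tx":0,"ty":0,"tz":12,"hand":0.4},{"rx":0,"ry":0,"rz":0,"tx":0,"ty":0,"tz":12,"hand":0.4},{"rx":0,"ry":0,"rz":0,"tx":0,"ty":0,"tz":12,"hand":0.4}]' 60
python3 - <<'E'
from h import *
rel(.5415,.033,.118,2.42)
side("pics/s6.png")
E
```

```text
clock: 4.3
position: [0.5413, 0.0327, 0.1171]
tool_rot: [-3.141, -0.0, 2.42]
force: [0.2, 0.3, -0.6]
grip_width: 0.0256
4.3 [0.54125883 0.03266569 0.1171473 ] [-3.14096927e+00 -3.88806633e-04  2.41975307e+00] 0.025553873328796172 F [ 0.2  0.3 -0.6] q [-0.29  0.52  0.17  1.91 -0.13  0.73  0.8 ]
shift mm [ 0.   0.4 -0.9] rot [-0. -0. -0.]
```

View pics/s6.png

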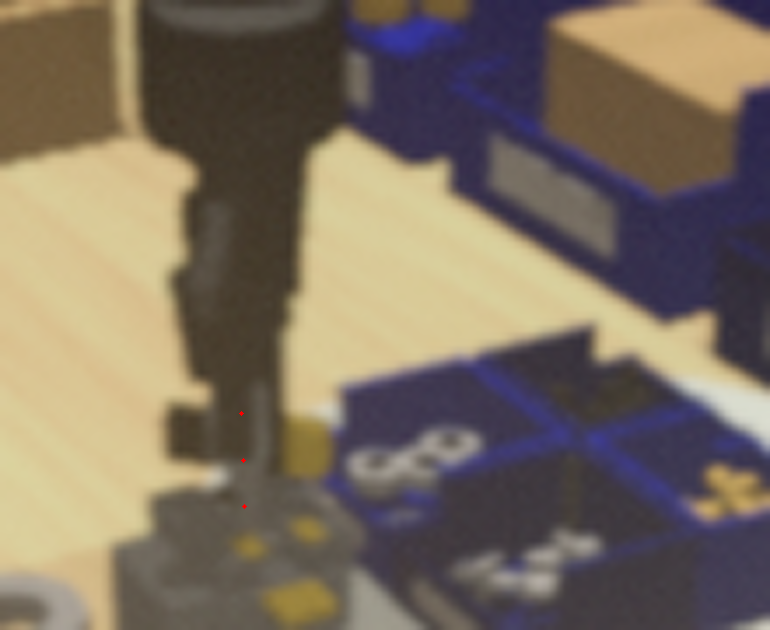

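The near fingertip (about row 475) now reaches the bar's lower edge, so I close the fingers.

```bash
python3 -m creep '[{"rx":0,"ry":0,"rz":0,"tx":0,"ty":0,"tz":0,"hand":1},{"rx":0,"ry":0,"rz":0,"tx":0,"ty":0,"tz":0,"hand":1},{"rx":0,"ry":0,"rz":0,"tx":0,"ty":0,"tz":0,"hand":1},{"rx":0,"ry":0,"rz":0,"tx":0,"ty":0,"tz":0,"hand":1},{"rx":0,"ry":0,"rz":0,"tx":0,"ty":0,"tz":0,"hand":1}]' 80
python3 - <<'E'
from h import *
rel(.5415,.033,.118,1.53)
side("pics/s7.png")
E
```

```text
clock: 4.85
position: [0.5422, 0.0334, 0.1179]
tool_rot: [3.14, 0.001, 2.42]
force: [3.2, 4.2, 2.1]
grip_width: 0.0098
4.85 [0.54216276 0.03343658 0.11790849] [3.14000153e+00 6.33000899e-04 2.42024344e+00] 0.0097789555435623 F [3.2 4.2 2.1] q [-0.29  0.51  0.17  1.91 -0.13  0.73  0.8 ]
shift mm [ 0.2 -0.8 -0.1] rot [ 0.1 -0.  51. ]
```

View pics/s7.png

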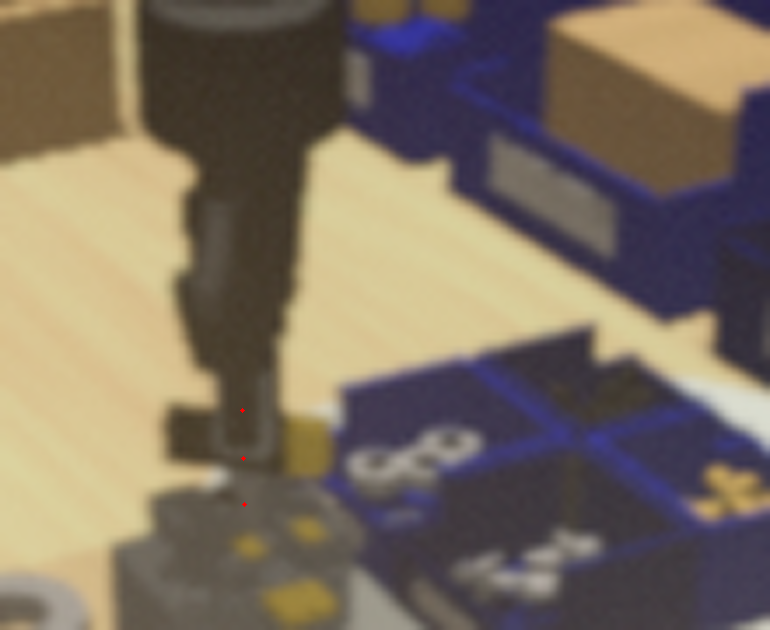

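```bash
python3 -m creep '[{"rx":0,"ry":0,"rz":7,"tx":0,"ty":0,"tz":0,"hand":1},{"rx":0,"ry":0,"rz":15,"tx":0,"ty":0,"tz":0,"hand":1},{"rx":0,"ry":0,"rz":22,"tx":0,"ty":0,"tz":0,"hand":1},{"rx":0,"ry":0,"rz":25,"tx":0,"ty":0,"tz":0,"hand":1},{"rx":0,"ry":0,"rz":25,"tx":0,"ty":0,"tz":0,"hand":1}]' 80
python3 - <<'E'
from h import *
rel(.5415,.033,.118,1.53); print(bot.observe()["moment"])
side("pics/s8.png")
E
```

```text
clock: 5.4
position: [0.5419, 0.0333, 0.1179]
tool_rot: [3.141, 0.0, 1.983]
force: [1.1, 4.1, 6.1]
grip_width: 0.0095
5.4 [0.541904   0.03325201 0.11787347] [3.14057683e+00 1.03172969e-04 1.98285807e+00] 0.009481006337144693 F [1.1 4.1 6.1] q [-0.38  0.53  0.29  1.91 -0.22  0.73  0.44]
shift mm [-0.1 -0.5 -0.1] rot [ 0.1 -0.  25.9]
[ 0.75416442 -0.20207316 -0.06569176]
```

View pics/s8.png

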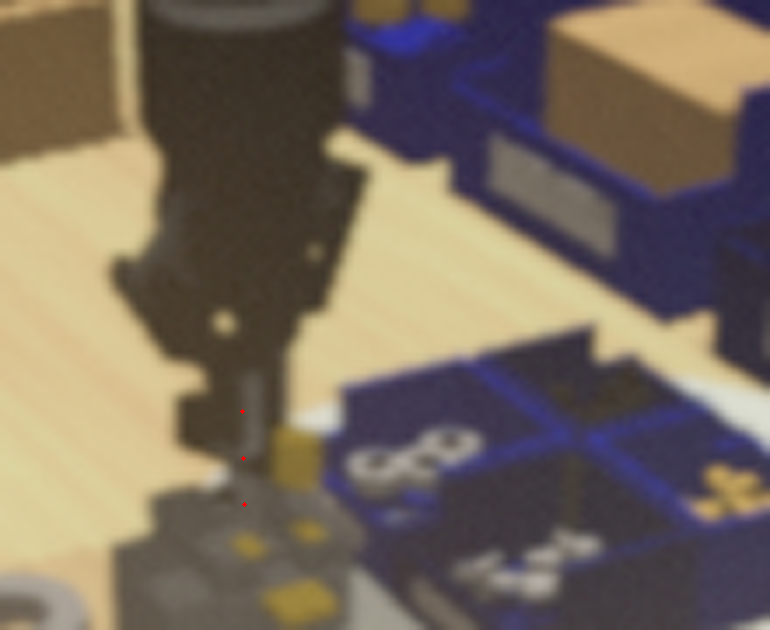

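The handle turns with the gripper: its yellow end moved to (297,455) and is swinging toward the tongue. I turn the rest of the way.

```bash
python3 -m creep '[{"rx":0,"ry":0,"rz":7,"tx":0,"ty":0,"tz":0,"hand":1},{"rx":0,"ry":0,"rz":15,"tx":0,"ty":0,"tz":0,"hand":1},{"rx":0,"ry":0,"rz":22,"tx":0,"ty":0,"tz":0,"hand":1},{"rx":0,"ry":0,"rz":25.5,"tx":0,"ty":0,"tz":0,"hand":1},{"rx":0,"ry":0,"rz":25.5,"tx":0,"ty":0,"tz":0,"hand":1},{"rx":0,"ry":0,"rz":25.5,"tx":0,"ty":0,"tz":0,"hand":1}]' 80
python3 - <<'E'
from h import *
rel(.5415,.033,.118,1.53); print(bot.observe()["moment"])
side("pics/s9.png")
s=viewer.grab_frame("side")
overlay(s,[.5425,.032],-1.61,0,0,"pics/s9o.png",-.04,(285,140,395,230),7)
f=viewer.grab_frame("top")
overlay(f,[.5415,.033],-1.61,0,0,"pics/t9.png",-.04,(255,110,375,220),6)
E
```

```text
clock: 6.05
position: [0.5416, 0.0332, 0.1179]
tool_rot: [3.141, -0.001, 1.54]
force: [-0.7, 4.0, 7.5]
grip_width: 0.0097
6.05 [0.54157961 0.03321767 0.11785896] [ 3.14132771e+00 -5.65400784e-04  1.54030980e+00] 0.00967140086082285 F [-0.7  4.   7.5] q [-0.47  0.54  0.41  1.92 -0.31  0.74  0.09]
shift mm [-0.2 -0.1 -0.1] rot [ 0.  -0.   0.6]
[ 0.83074776  0.248348   -0.02136807]
```

View pics/s9o.png

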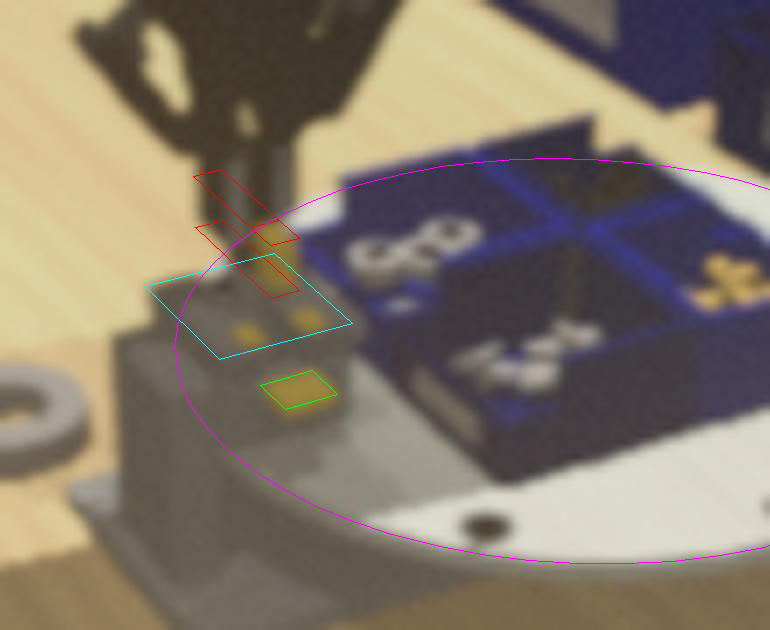

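View pics/t9.png

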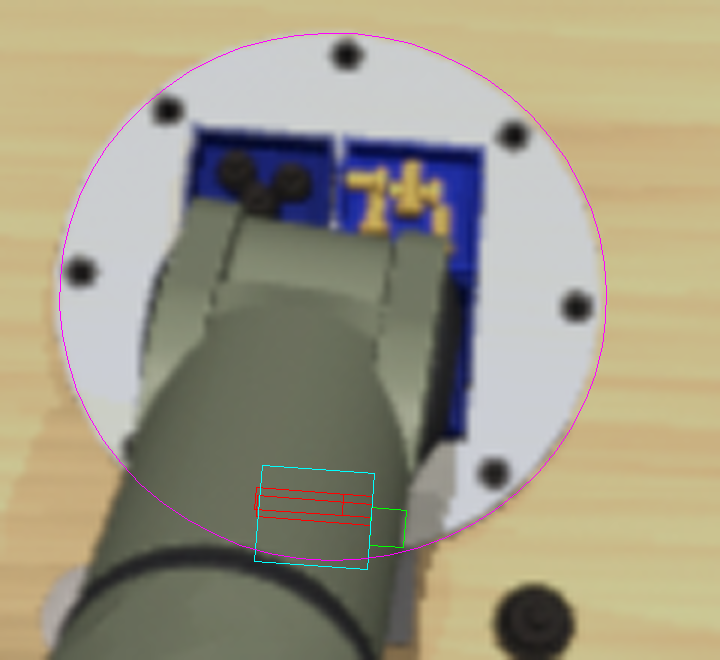

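```bash
python3 -m creep '[{"rx":0,"ry":0,"rz":0,"tx":0,"ty":0,"tz":-5,"hand":1},{"rx":0,"ry":0,"rz":0,"tx":0,"ty":0,"tz":-10,"hand":1},{"rx":0,"ry":0,"rz":0,"tx":0,"ty":0,"tz":-12,"hand":1},{"rx":0,"ry":0,"rz":0,"tx":0,"ty":0,"tz":-12,"hand":1}]' 80
python3 - <<'E'
from h import *
rel(.5415,.033,.118,1.53); print(bot.observe()["moment"])
side("pics/s10.png")
E
```

```text
clock: 6.6
position: [0.5413, 0.0331, 0.1296]
tool_rot: [-3.141, -0.0, 1.54]
force: [2.9, 5.8, -8.2]
grip_width: 0.0097
6.6 [0.54132262 0.03314482 0.12958418] [-3.14136369e+00 -3.59687004e-04  1.53968297e+00] 0.009747534667671429 F [ 2.9  5.8 -8.2] q [-0.47  0.53  0.42  1.91 -0.3   0.77  0.08]
shift mm [-0.1  0.2 11.6] rot [-0.  -0.   0.6]
[ 1.06605292 -0.54643867  0.00355683]
```

View pics/s10.png

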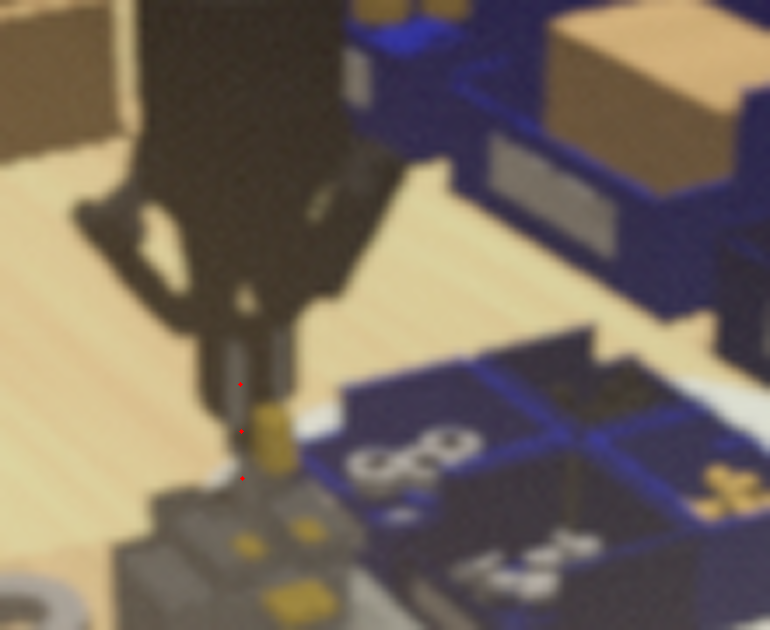

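View pics/s9.png

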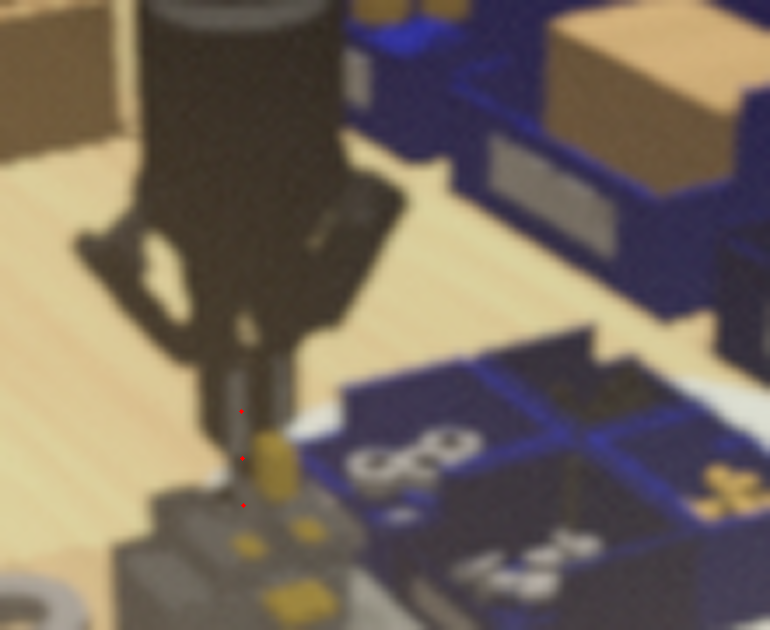

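The handle rises with the gripper: its yellow end went from row 465 to row 438, about 11 mm. The 8.2 N pull matches the spring, so I pull on to the stop.

```bash
python3 -m creep '[{"rx":0,"ry":0,"rz":0,"tx":0,"ty":0,"tz":-5,"hand":1},{"rx":0,"ry":0,"rz":0,"tx":0,"ty":0,"tz":-10,"hand":1},{"rx":0,"ry":0,"rz":0,"tx":0,"ty":0,"tz":-13,"hand":1},{"rx":0,"ry":0,"rz":0,"tx":0,"ty":0,"tz":-15,"hand":1},{"rx":0,"ry":0,"rz":0,"tx":0,"ty":0,"tz":-15,"hand":1},{"rx":0,"ry":0,"rz":0,"tx":0,"ty":0,"tz":-15,"hand":1}]' 80
python3 - <<'E'
from h import *
rel(.5415,.033,.118,1.53); print(bot.observe()["moment"])
side("pics/s11.png")
E
```

```text
clock: 7.25
position: [0.5406, 0.0331, 0.1425]
tool_rot: [-3.139, 0.001, 1.54]
force: [12.2, 4.4, -41.8]
grip_width: 0.0094
7.25 [0.54060336 0.03310852 0.14250225] [-3.13930812e+00  9.43757034e-04  1.53991292e+00] 0.009413191653709943 F [ 12.2   4.4 -41.8] q [-0.48  0.51  0.43  1.9  -0.29  0.8   0.07]
shift mm [-0.1  1.  24.5] rot [-0.1  0.1  0.6]
[ 1.12364373 -2.58253444 -0.00466937]
```

View pics/s11.png

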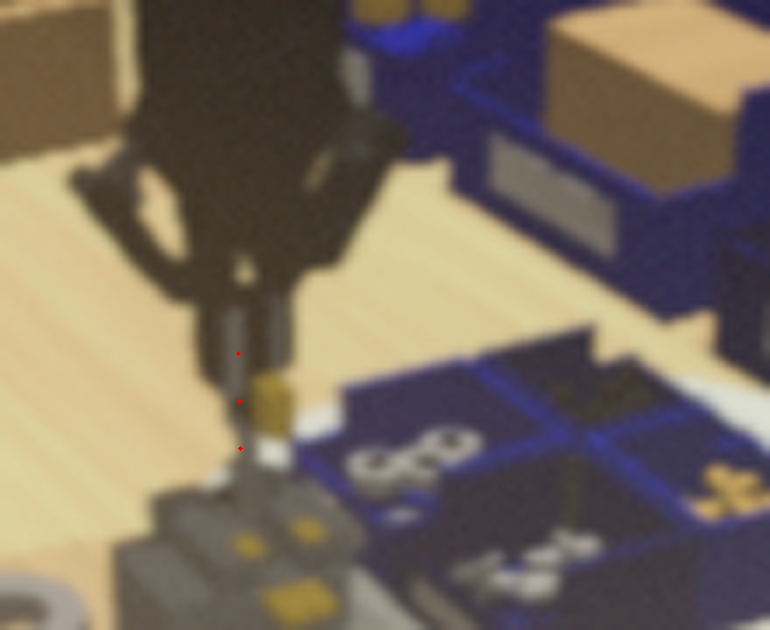

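It is on the stop: the lift is about 24.5 mm by pose and 25 mm by picture, and the force jumped to 42 N. I ease off about 1 mm, keep holding, and check that it stays steady.

```bash
python3 -m creep '[{"rx":0,"ry":0,"rz":0,"tx":0,"ty":0,"tz":1,"hand":1},{"rx":0,"ry":0,"rz":0,"tx":0,"ty":0,"tz":1,"hand":1},{"rx":0,"ry":0,"rz":0,"tx":0,"ty":0,"tz":1,"hand":1},{"rx":0,"ry":0,"rz":0,"tx":0,"ty":0,"tz":1,"hand":1},{"rx":0,"ry":0,"rz":0,"tx":0,"ty":0,"tz":1,"hand":1},{"rx":0,"ry":0,"rz":0,"tx":0,"ty":0,"tz":1,"hand":1}]' 100
python3 -m creep '[{"rx":0,"ry":0,"rz":0,"tx":0,"ty":0,"tz":0,"hand":1},{"rx":0,"ry":0,"rz":0,"tx":0,"ty":0,"tz":0,"hand":1},{"rx":0,"ry":0,"rz":0,"tx":0,"ty":0,"tz":0,"hand":1},{"rx":0,"ry":0,"rz":0,"tx":0,"ty":0,"tz":0,"hand":1},{"rx":0,"ry":0,"rz":0,"tx":0,"ty":0,"tz":0,"hand":1}]' 100
python3 - <<'E'
from h import *
side("pics/s12.png")
s=viewer.grab_frame("side")
overlay(s,[.5425,.032],-1.61,0,.024,"pics/s12o.png",-.04,(285,140,395,230),7)
cv2.imwrite("pics/s12f.png",s["pixels"])
E
```

```text
clock: 7.9
position: [0.5409, 0.0331, 0.1424]
tool_rot: [-3.14, 0.0, 1.54]
force: [6.6, 5.4, -25.1]
grip_width: 0.0089
clock: 8.4
position: [0.5409, 0.0331, 0.1424]
tool_rot: [-3.14, 0.0, 1.54]
force: [7.2, 5.3, -24.3]
grip_width: 0.0087
```

View pics/s12o.png

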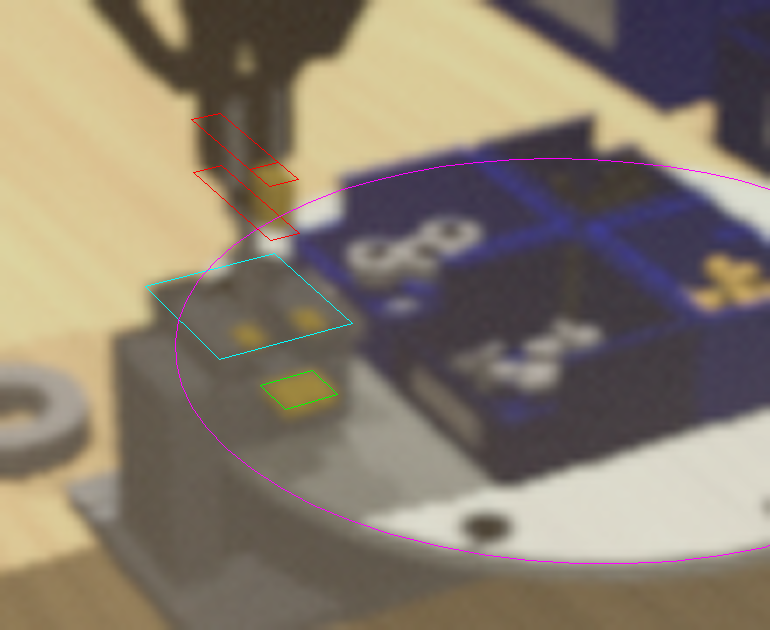

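View pics/s12f.png

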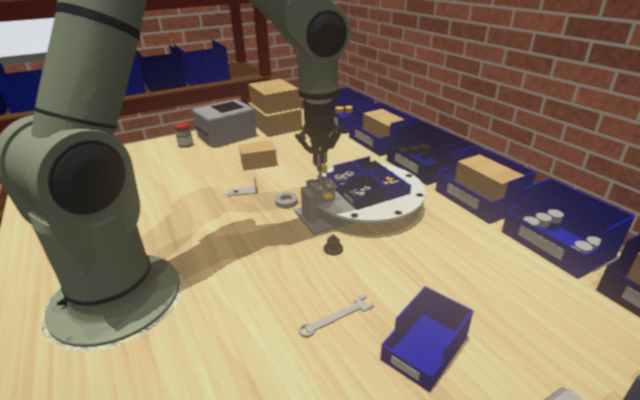

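The lifted handle matches the 24 mm overlay, and the loose items and carousel look unmoved. The reading is steady at 24 N, so I hand in.

```bash
python3 -c "
from workcell import bot
print(bot.job_done()); s=bot.observe(); print(s['clock'],s['position'],s['force'],s['grip_width'])"
```

```text
the job is handed in; nothing more can be done
None
the job is handed in; nothing more can be done
```

I gripped the T-handle across its bar and turned it about 50° clockwise, so its yellow end faces the tongue. I then pulled it up to its stop and handed the job in at about 8.5 s, still gripping it (100 N grip setting).

**Last checks before handing in:**
- **Lift:** about 24.5 mm by the tool pose and about 25 mm by the side picture. The pull force rose sharply at the top, to 42 N, which showed the stop was reached. I eased off 1 mm, and it then held steady at about 24 N with no slip.
- **Yellow end:** within about 0.1 rad of the mark by my estimate, and the lift was not blocked at 2 mm.
- **Rest of the bench:** the carousel and the loose items looked unmoved in the side picture. I judged this by eye and did not measure it.

**What disagreed or could not be checked:**
- **Fingertip height:** in the side picture the fingertips looked 20–25 mm higher than the reported TCP, so I set the grasp height from the picture.
- **Handle position:** the two cameras differed by about 3–4 mm.
- **Grip opening:** it read 9 mm on a 12 mm bar.
- **Top camera:** the arm hid the handle from above, so its final angle rests on the side picture and the tool's yaw.
- **After handing in:** I could not read the state again, so the last second is unconfirmed.

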